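# Check a trolley handle's brake lever against its stop

## Task

Check the brake lever of the trolley push handle: with the outside of the closed fingers, press the lever in towards the rubber bar until it will go no further, hold it firmly but gently there for about a second to see whether it stops short of the bar or comes up against it, then let it spring back out. Then push the black marker puck along its channel right up to the round pad if the lever stopped short, or right up to the square pad if it reached the bar. Grip and lift nothing, keep the fingers off the bar, and leave the other things on the bench where they are.

Things in the scene. Friction and masses are not known exactly. Their poses are not given: they have to be found in the camera images.
- handle: Fixed stand (base plate 90 x 250 x 12 mm) holding a black rubber bar, 28 mm in diameter, 210 mm long, along the stand's y, straight above the origin, axis at 100 mm height, carried by clamps at y = +-97 mm. Origin: centre of the base plate's underside, on the bench. Its x points from the lever to the bar, away from the robot (yaw up to 15 degrees).
- grip_bar: The rubber bar of the handle, radius 14 mm. Origin at the middle of its axis, 100 mm above the bench; its axis is y.
- brake_lever: Aluminium brake lever: blade 155 mm long, 12 mm thick, 16 mm high (92 to 108 mm above the bench), ball of 18 mm diameter at its free end. Origin on its upright pivot axis, 100 mm above the bench, at x -35, y +80 mm of the handle. The blade runs along its own -y; its +x face looks at the bar, the outer face, to be pressed, along its -x. Its yaw relative to the handle: -0.4 rad at rest, 0 parallel to the bar.
- lever_tip (a point): Centre of the ball at the lever's free end, 155 mm from the pivot, 100 mm above the bench. At rest 72 mm lie between ball and bar (x = -95 mm of the handle); when it touches the bar it is at x = -23 mm. Pressing in moves it along the handle's +x; a spring pushes back, 3 N at the start, 8 N near the bar, 110 mm from the pivot. The pin stops it anywhere from 37 mm short of the bar, or else the bar does.
- stop_pin: Fixed steel stop pin, 10 mm in diameter, along the handle's x through the black block on the bar, 100 mm above the bench, at y = +30 mm of the handle. Origin: its rounded tip, facing the lever (handle's -x). The tip is at x = -37 to -16 mm of the handle: at -28 the lever stops 8 mm short of the bar; from about -25 up it reaches the bar first.
- result_board: Fixed white board 250 x 70 x 4 mm; along its x a channel 40 mm wide, 150 mm long, its aluminium walls 12 mm high above the bench. It ends at a square grey pad (44 x 50 mm) at x = -75 mm, towards the robot, and at a round grey pad (44 mm diameter) at x = +75 mm, away from it; pads 12 mm high. Origin: centre of the underside, on the bench.
- marker: Black plastic puck, 36 mm in diameter, 30 mm high, about 60 g, standing loose in the channel near its middle at the start. Origin: centre of its underside, 4 mm above the bench. Against the round pad its centre is at x = +57 mm of the board, against the square pad at x = -57 mm.
- screwdriver: Bystander: screwdriver lying on the bench, 190 mm long, up to about 35 mm high. Origin on its underside.
- tape_roll: Bystander: roll of tape, 90 mm in diameter, 20 mm high, lying flat. Origin: centre of its underside.
- capacitor0: Bystander: black capacitor can, 35 mm in diameter, 50 mm high, upright. Origin: centre of its underside.
- capacitor1: Bystander: black capacitor can, 35 mm in diameter, 50 mm high, upright. Origin: centre of its underside.
- carton: Bystander: carton, 100 x 70 x 50 mm. Origin: centre of its underside.
- heat_sink: Bystander: finned aluminium heat sink, 60 x 50 x 28 mm. Origin: centre of its underside.
There are look-alikes about, which are no part of the job. What is shaped like the marker but brown or red is not meant.

How it is judged:
On the way, in this order (a step that is already met when the one before it is completed fails the run):
1. the lever is pressed by the fingers firmly onto its stop pin, or up against the bar, and held there 0.8 s (contact force between the fingers and brake_lever above 2 N and (contact force between brake_lever and stop_pin above 1.5 N or contact force between brake_lever and grip_bar above 0.5 N)), for 0.8 s.
2. the lever is let back out to rest (x of lever_tip in the frame of handle below -0.085 m), for 0.2 s.
3. the marker is pushed right up to the pad that tells the result (((x of stop_pin in the frame of handle below -0.0246 m and x of marker in the frame of result_board above 0.047 m) or (x of stop_pin in the frame of handle above -0.0281 m and x of marker in the frame of result_board below -0.047 m))), for 0.2 s.
At the end, for the whole second after the job is handed in: The lever is back out (ball within 10 mm of rest); the marker stands upright, at rest in its channel, within 10 mm of the right pad: round if the lever stops short of the bar, square if it reaches it (either, where it stops less than about 8 mm short) (x of lever_tip in the frame of handle below -0.085 m and ((x of stop_pin in the frame of handle below -0.0246 m and x of marker in the frame of result_board above 0.047 m) or (x of stop_pin in the frame of handle above -0.0281 m and x of marker in the frame of result_board below -0.047 m)) and linear speed of marker below 0.01 m/s and z of marker in the frame of result_board below 0.008 m and angle between marker's own z axis and vertical below 0.1 rad); the robot touches nothing.
It fails at once if the lever is forced: pressed with more than 40 N (contact force between the fingers and brake_lever above 40 N).
It fails at once if the fingers press on the bar (more than 3 N) (contact force between the fingers and grip_bar above 3 N).
It fails at once if the marker is lifted out of its channel (more than 10 mm) or tipped over (z of marker in the frame of result_board above 0.014 m or angle between marker's own z axis and vertical above 0.5 rad).
It fails at once if a bystander is moved more than 30 mm, or lifted (distance of any of screwdriver, tape_roll, capacitor0, capacitor1, carton, heat_sink from where it was at the start of the episode above 0.03 m or height (world z) of any of screwdriver, tape_roll, capacitor0, capacitor1, carton, heat_sink above 0.03 m).
It also fails if it takes over 53 s, if anything falls off the work surface, if the arm or the gripper's body presses on something with over 40 N, if the wrist force passes 120 N, or if a joint passes its speed limit or range.

## Robot

A 6-joint arm with a two-finger parallel gripper is mounted at the origin on the work surface. World frame = base frame: x ahead of the robot, y to its left, z up, the work surface at z = 0. Lengths are in m, angles in rad, forces in N, time in s.
With the tool pointing down it reaches from about 0.275 to 0.825 m from the base axis. Payload 4.9 kg.
Tool frame: the origin (TCP) lies midway between the tips of the shut fingers; the grasp point (between the pads) lies 19 mm behind it (bot.grip_depth is the distance from the TCP to the grasp point, in m); y points along the fingers, x is the direction in which the jaws open and shut, and the axes are right-handed (so a half turn about y gives the same grasp; the last joint's range is limited). The gripper opens to 85 mm and grips with 20 to 120 N. Pads are 22 mm wide; open, the fingers measure 114 mm over their backs; the gripper's body (76 mm by 85 mm) begins 54 mm behind the grasp point. The pads swing forward as they close: fully open they stand 13 mm farther back than shut.
Start: joints at [-1.409, 0.326, -0.193, 1.052, 0, 1.437], TCP at [0.16, -0.526, 0.231] pointing down, gripper open.
Joint ranges: [-2.65, 2.65], [-0.97, 1.79], [-1.3, 1.35], [-1.93, 2.1], [-1.47, 1.37], [-3.14, 3.14]. Speed limits (rad/s): [2.57, 2.57, 3.14, 3.14, 3.14, 3.14].

## Interface

Orientations are given as a unit quaternion [w, x, y, z].
In Python, from cell import bot gives the robot as it stands. Calls block until the motion is done:
- bot.move_pose(position, orientation): joint-space move of the TCP to a pose.
- bot.move_linear(position, speed=0.15, rotation=None, until_force=None): straight line of the TCP; rotation=None keeps the orientation; speed is the mean speed in m/s. With until_force (N) it stops when the force on the tool has changed by that much, and returns True; else False.
- bot.goto_joints(angles): joint-space move.
- bot.set_gripper(opening, grasp_force=None): opening from 0.0 (shut) to 1.0 (fully open); grasp_force is the grip in N (None keeps the last); returns when the fingers have stopped.
- bot.wait(seconds).
- bot.solve_ik(position, orientation): joint angles nearest the present ones, or None.
- bot.camera(name): name is "side" or "top"; returns the picture (400x640x3 uint8, red, green, blue); there is no depth.
- bot.calibration(name): a dict with "mtx" (3x3 intrinsics, pixels), "extrinsics" (4x4, takes a point from world to camera coordinates). Camera axes: x right, y down, z forward; pixel columns grow to the right and rows downward; lengths in m; the calibration is good to about 2 mm. A picture is of the moment at which its call begins. calibration takes no time and is no camera call.
A pose or a line that the arm cannot do raises bot.PlanningError and nothing moves.
- bot.close_job(): hands the job in, once; it reports no verdict.
Trained networks look in the newest picture that a camera, given by its name, has taken for a name from the list of things; names that differ only in an ending like _2 or _b are one class to them, and where a whole thing is asked for, a point or a joint stands for the part that bears it (a point fixed in the world has none). Each returns a list of dicts, best first, with "confidence" (0 to 1); they miss things now and then, are a little off and sometimes report something else, mostly with a low value. They report only what shows in the picture. A call takes as long as a camera call. They do not tell look-alikes from the thing itself.
- bot.search_frame(camera, thing): "bbox" ([left, top, width, height] in pixels, round what is visible of it).
Readings, each from a call of its own:
- bot.read_clock(): time.
- bot.read_joint_positions(): joint angles.
- bot.read_joint_vel(): joint speeds.
- bot.read_joint_efforts(): joint torques, N m.
- bot.read_position(): TCP position.
- bot.read_tool_rot(): TCP orientation.
- bot.read_ft_force(): force on the tool from outside, world axes, zero at the start.
- bot.read_moment(): the same for the moment, N m.
- bot.read_gripper_width(): opening from 0.0 (shut) to 1.0 (fully open).
Only numpy, scipy, OpenCV 4.12 (cv2) and the standard library are available. Lean on these libraries where they do the work, as an engineer would, in place of code of your own. Each camera call takes 0.05 s, during which the arm holds its last target.

## Working session

There is one attempt and no reset: what is moved stays moved. The work goes in short steps, each a Python script; the robot and the scene stay as the last script left them, time stands still between calls to the robot, and variables do not carry over. Pictures are saved under pics/ and viewed, and the job is handed in when it is done.

```bash
mkdir -p pics; ls; cat > h.py <<'E'
from cell import bot
import numpy as np, cv2
def save(im,n): cv2.imwrite('pics/'+n,im[:,:,::-1])
E
python3 - <<'E'
from h import *
for c in ['top','side']:
    save(bot.camera(c),c+'0.png')
    k=bot.calibration(c); print(c,np.round(k['mtx'],2).tolist(),np.round(k['extrinsics'],4).tolist())
    for t in ['handle','brake_lever','lever_tip','stop_pin','result_board','marker','grip_bar']:
        print(t,[(np.round(d['bbox']).astype(int).tolist(),round(d['confidence'],2)) for d in bot.search_frame(c,t)][:5])
print(bot.read_clock(),bot.read_tool_rot())
E
```

```text
pics
top [[493.87, 0.0, 320.42], [0.0, 493.87, 192.88], [0.0, 0.0, 1.0]] [[-0.0044, -0.9998, -0.0197, 0.0104], [-0.9981, 0.0055, -0.0607, 0.5772], [0.0608, 0.0194, -0.998, 1.4153], [0.0, 0.0, 0.0, 1.0]]
handle [([224, 168, 90, 56], 0.67)]
brake_lever [([238, 197, 51, 24], 0.47)]
lever_tip [([237, 194, 54, 25], 0.77)]
stop_pin []
result_board [([376, 170, 37, 84], 0.73)]
marker [([353, 206, 13, 15], 0.71), ([421, 200, 15, 17], 0.64), ([371, 138, 12, 12], 0.62), ([389, 209, 14, 15], 0.5)]
grip_bar [([242, 173, 52, 18], 0.6), ([241, 195, 48, 27], 0.19)]
side [[434.69, 0.0, 319.7], [0.0, 434.69, 198.89], [0.0, 0.0, 1.0]] [[0.9438, -0.3305, -0.003, -0.514], [-0.1899, -0.5349, -0.8233, 0.1693], [0.2705, 0.7776, -0.5676, 1.0841], [0.0, 0.0, 0.0, 1.0]]
handle [([295, 140, 50, 76], 0.61)]
brake_lever [([292, 152, 13, 34], 0.66)]
lever_tip [([291, 148, 14, 30], 0.56)]
stop_pin [([329, 153, 3, 9], 0.56)]
result_board [([288, 250, 100, 51], 0.82)]
marker [([326, 258, 18, 22], 0.64), ([349, 284, 19, 21], 0.63), ([322, 237, 10, 16], 0.56), ([284, 249, 108, 50], 0.49)]
grip_bar [([307, 149, 20, 22], 0.72)]
0.8 [-0.56821084  0.56821647 -0.42085146  0.42089255]
```

```bash
python3 - <<'E'
from h import *
t=cv2.imread('pics/top0.png'); s=cv2.imread('pics/side0.png')
cv2.imwrite('pics/t1.png',cv2.resize(t[110:270,205:445],None,fx=3.3,fy=3.3,interpolation=cv2.INTER_CUBIC))
cv2.imwrite('pics/s1.png',cv2.resize(s[120:320,260:420],None,fx=3,fy=3,interpolation=cv2.INTER_CUBIC))
E
```

```text
(no output)
```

View pics/top0.png

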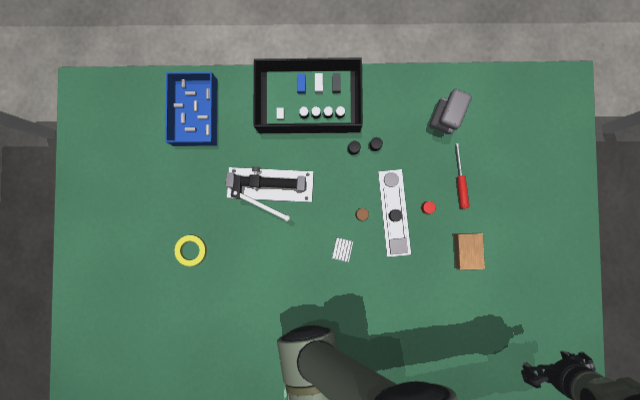

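View pics/side0.png

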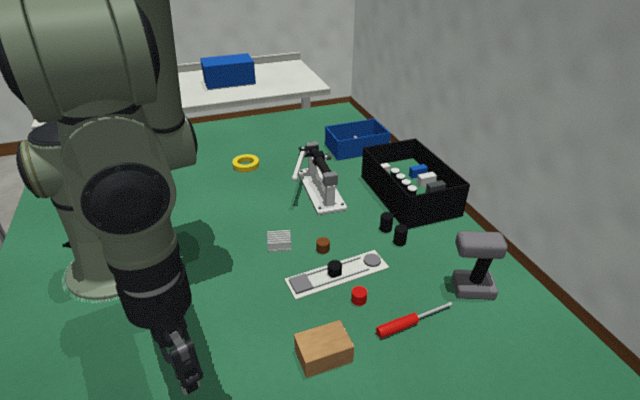

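```bash
sleep 1
```

```text
(no output)
```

View pics/t1.png

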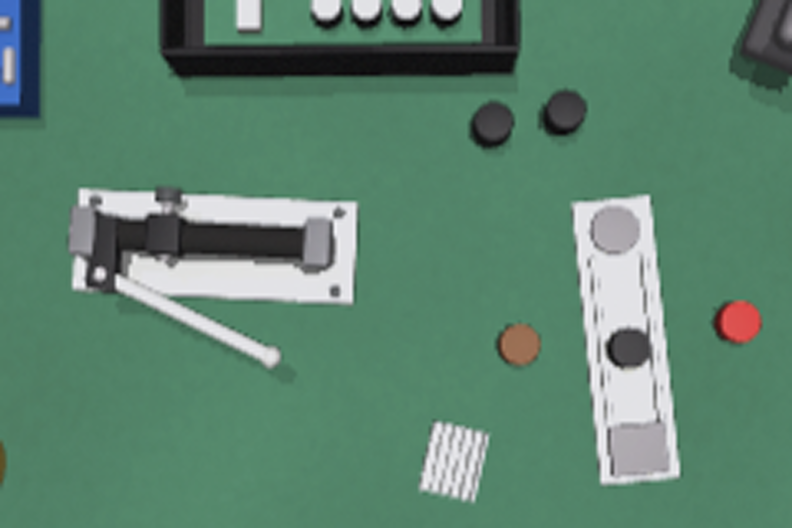

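View pics/s1.png

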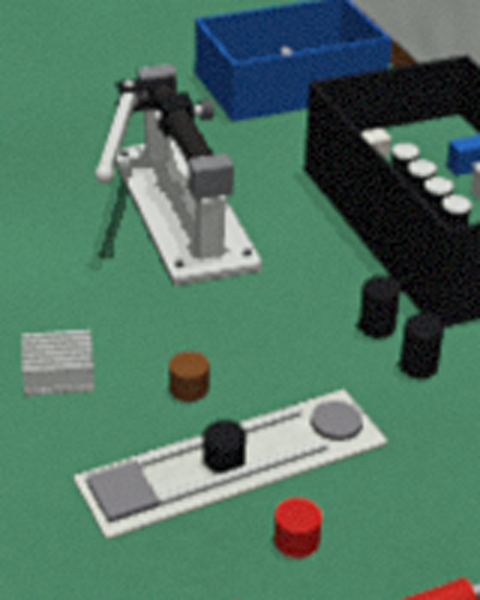

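The crops show the black marker in the channel at top (395,215). It could be confused with the brown puck (362,214), the red puck (428,208), and the black capacitors (354,147) and (376,144). I choose the black one in the channel. The lever ball is at about (287,218). Next I'll work out the poses.

```bash
cat >> h.py <<'E'
def ray(c,uv,z):
    k=bot.calibration(c);E=np.array(k['extrinsics']);K=np.array(k['mtx'])
    d=E[:3,:3].T@np.linalg.solve(K,[*uv,1.]);o=-E[:3,:3].T@E[:3,3]
    return o+d*(z-o[2])/d[2]
def proj(c,p):
    k=bot.calibration(c);E=np.array(k['extrinsics']);q=np.array(k['mtx'])@(E[:3,:3]@np.asarray(p)+E[:3,3]);return q[:2]/q[2]
E
python3 - <<'E'
from h import *
from scipy.optimize import least_squares
f=lambda x,y:(205+x/3.3,110+y/3.3)
def fit(cs,z,hx,hy):
    P=np.array([ray('top',f(*c),z)[:2] for c in cs]); L=np.array([[hx,hy],[hx,-hy],[-hx,-hy],[-hx,hy]])
    r=lambda p:(L@np.array([[np.cos(p[2]),-np.sin(p[2])],[np.sin(p[2]),np.cos(p[2])]]).T+p[:2]-P).ravel()
    s=least_squares(r,[*P.mean(0),0]);print(np.round(s.x,4),np.round(s.fun,4));return s.x
h=fit([(80,188),(357,203),(353,303),(73,291)],.012,.045,.125)
b=fit([(573,202),(650,196),(679,477),(601,484)],.004,.125,.035)
def tf(p,x,y):c,s=np.cos(p[2]),np.sin(p[2]);return np.array([p[0]+c*x-s*y,p[1]+s*x+c*y])
print('ball meas',ray('top',f(272,356),.1),'pred',tf(h,-.0954,.08-.155*np.cos(.4)))
print('pivot meas',ray('top',f(100,274),.108),'pred',tf(h,-.035,.08))
print('marker',ray('top',f(629,346),.034))
# side check
g=lambda p:(np.array(p)-[260,120])*3
sb=(104/3+260,172/3+120);print('side ball px',sb,'proj',proj('side',[*tf(h,-.0954,.08-.155*np.cos(.4)),.1]))
for nm,uv,z in [('brown',(518,345),.03),('red',(740,321),.03),('hs',(455,460),.028)]: print(nm,ray('top',f(*uv),z))
print('corners proj side h',[np.round(proj('side',[*tf(h,x,y),.012])) for x,y in [(-.045,-.125),(.045,-.125)]],'b',[np.round(g(proj('side',[*tf(b,x,y),.004]))) for x,y in [(.125,-.035),(-.125,-.035),(-.125,.035)]])
E
```

```text
[ 0.6027  0.154  -0.0541] [-0.0008  0.0016  0.0006 -0.0018 -0.0007 -0.0007  0.0009  0.0009]
[ 0.519  -0.2081  0.0867] [-0.0003  0.0007  0.0009 -0.0008 -0.0002 -0.0006 -0.0004  0.0007]
ball meas [0.50438185 0.0963061  0.1       ] pred [0.50403055 0.09648312]
pivot meas [0.57263047 0.23795434 0.108     ] pred [0.57206295 0.23577218]
marker [ 0.51230543 -0.20697542  0.034     ]
side ball px (294.6666666666667, 177.33333333333334) proj [294.96642168 177.69858765]
brown [ 0.51368425 -0.11145441  0.03      ]
red [ 0.53355805 -0.30368822  0.03      ]
hs [ 0.41446456 -0.05616279  0.028     ]
corners proj side h [array([318., 212.]), array([348., 207.])] b [array([389., 439.]), array([107., 534.]), array([ 75., 474.])]
```

```bash
cat >> h.py <<'E'
from scipy.spatial.transform import Rotation as R
H=np.array([ 0.6027,0.154,-0.0541]);B=np.array([0.519,-0.2081,0.0867])
def tf(p,x,y,z):c,s=np.cos(p[2]),np.sin(p[2]);return np.array([p[0]+c*x-s*y,p[1]+s*x+c*y,z])
def inv(p,q):c,s=np.cos(p[2]),np.sin(p[2]);d=np.asarray(q)[:2]-p[:2];return np.array([c*d[0]+s*d[1],-s*d[0]+c*d[1]])
def down(yaw): # jaw axis (tool x) at world yaw, tool y down
    x=np.array([np.cos(yaw),np.sin(yaw),0]);y=np.array([0,0,-1.]);m=np.stack([x,y,np.cross(x,y)],1)
    q=R.from_matrix(m).as_quat();return [q[3],q[0],q[1],q[2]]
E
python3 - <<'E'
from h import *
q=bot.read_tool_rot();print(np.round(R.from_quat([q[1],q[2],q[3],q[0]]).as_matrix(),3))
for nm,p,w in [('press',tf(H,-.13,-.025,.08),H),('board',tf(B,0,0,.03),B)]:
    for d in [0,90,-90,180]:
        print(nm,d,np.round(bot.solve_ik(p,down(w[2]+np.radians(d))) if bot.solve_ik(p,down(w[2]+np.radians(d))) is not None else [],2))
E
```

```text
[[ 0.291  0.     0.957]
 [-0.957 -0.     0.291]
 [ 0.    -1.     0.   ]]
press 0 [ 0.13  0.38 -0.55  0.64  0.    1.76]
press 90 [ 0.13  0.38 -0.55  0.64  0.    0.18]
press -90 [ 0.13  0.38 -0.55  0.64  0.   -2.96]
press 180 [ 0.13  0.38 -0.55  0.64  0.   -1.39]
board 0 [-0.51  0.55 -0.41  0.6   0.    0.97]
board 90 [-0.51  0.55 -0.41  0.6   0.   -0.6 ]
board -90 [-0.51  0.55 -0.41  0.6   0.    2.54]
board 180 [-0.51  0.55 -0.41  0.6   0.   -2.17]
```

```bash
python3 - <<'E'
from h import *
bot.set_gripper(0.0,30)
q=down(H[2]+np.pi/2)
bot.move_pose(tf(H,-.135,-.025,.20),q)
bot.move_linear(tf(H,-.135,-.025,.080),.12)
f0=bot.read_ft_force()
r=bot.move_linear(tf(H,-.06,-.025,.080),.02,until_force=2.0)
p=bot.read_position();print(r,np.round(inv(H,p),4),np.round(p,4),np.round(np.array(bot.read_ft_force())-f0,2),bot.read_clock())
save(bot.camera('side'),'side1.png');save(bot.camera('top'),'top1.png')
t=cv2.imread('pics/top1.png'); s=cv2.imread('pics/side1.png')
cv2.imwrite('pics/c1.png',np.hstack([cv2.resize(t[150:250,215:315],(400,400),interpolation=2),cv2.resize(s[120:220,260:360],(400,400),interpolation=2)]))
E
```

```text
True [-0.1012 -0.025 ] [0.5003 0.1345 0.0794] [-0.95  1.46  0.43] 7.2
```

View pics/c1.png

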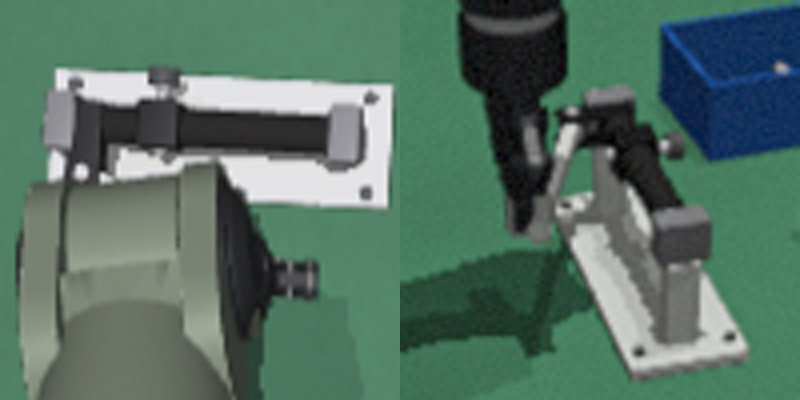

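```bash
python3 - <<'E'
from h import *
r=bot.move_linear(tf(H,-.036,-.025,.080),.025,until_force=13)
bot.wait(0.3)
p=bot.read_position();print(r,np.round(inv(H,p),4),np.round(p,4),np.round(bot.read_ft_force(),2),bot.read_clock())
save(bot.camera('side'),'side2.png');save(bot.camera('top'),'top2.png')
print('tip',bot.search_frame('side','lever_tip')[:2])
t=cv2.imread('pics/top2.png'); s=cv2.imread('pics/side2.png')
cv2.imwrite('pics/c2.png',np.hstack([cv2.resize(t[150:250,215:315],(400,400),interpolation=2),cv2.resize(s[140:200,280:340],(400,400),interpolation=2)]))
bot.wait(0.7);print(np.round(bot.read_ft_force(),2),bot.read_clock())
for s in (.0,.008,.012,.02,.037): 
    print(s,proj('side',tf(H,-.023-s,.08-.155,.1)))
E
```

```text
True [-0.048  -0.0271] [0.5533 0.1296 0.0779] [-7.84  0.33  7.34] 9.7167
tip [{'bbox': [312.6, 166.1, 9.0, 10.7], 'confidence': 0.6}]
[-7.25 -0.13  6.63] 10.5667
0.0 [320.56182233 176.0772141 ]
0.008 [317.87808075 176.49311411]
0.012 [316.53325526 176.70152201]
0.02 [313.83767314 177.11925695]
0.037 [308.08316315 178.01103461]
```

View pics/c2.png

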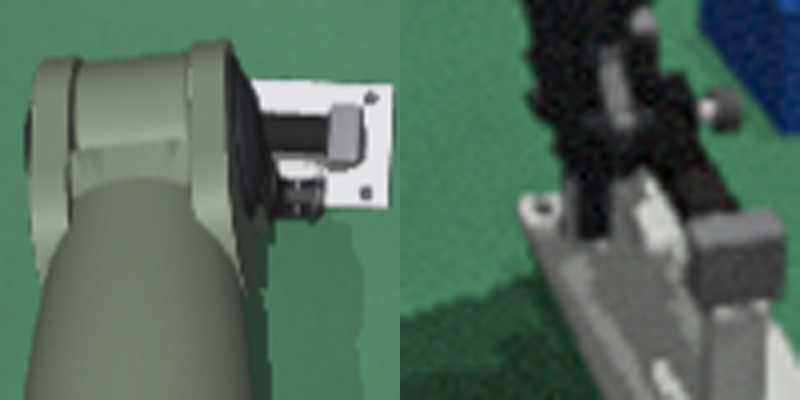

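```bash
python3 - <<'E'
from h import *
t=[cv2.resize(cv2.imread(f'pics/side{i}.png')[140:200,285:335],(400,480),interpolation=2) for i in (1,2)]
cv2.imwrite('pics/c3.png',np.hstack(t))
E
```

```text
(no output)
```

View pics/c3.png

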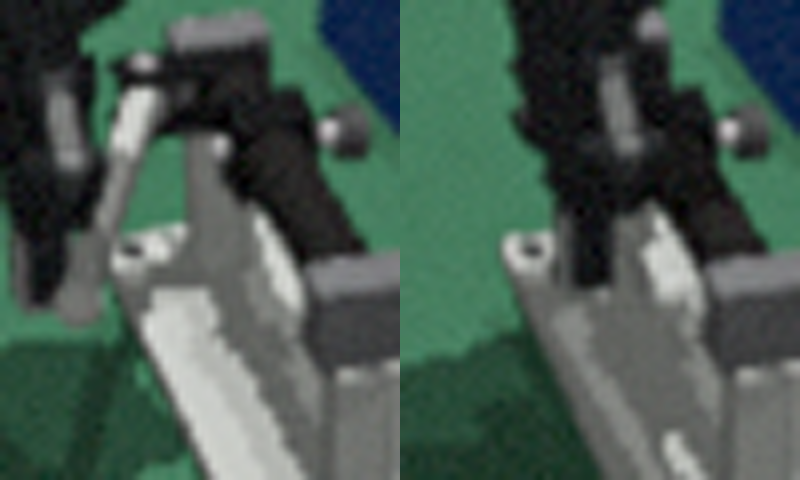

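The hold picture is ambiguous: the ball is in the gripper's shadow near side pixel (320,176). The x force of about 8 N could be the spring alone, so I'll press on in small steps and watch force against travel.

```bash
python3 - <<'E'
from h import *
p0=np.array(bot.read_position())
for i in range(8):
    x=-.048+.001*(i+1)
    r=bot.move_linear(tf(H,x,-.026,.078),.01,until_force=8)
    bot.wait(.15)
    p=bot.read_position();f=np.array(bot.read_ft_force());print(r,round(x,4),np.round(inv(H,p),4),round(p[2],4),np.round(f,2))
    if f[0]<-15 : break
save(bot.camera('side'),'side3.png')
bot.wait(.3);print(np.round(bot.read_ft_force(),2),bot.read_clock())
t=[cv2.resize(cv2.imread(f'pics/side{i}.png')[140:200,285:335],(400,480),interpolation=2) for i in (2,3)]
cv2.imwrite('pics/c4.png',np.hstack(t))
E
```

```text
False -0.047 [-0.0486 -0.027 ] 0.078 [-8.58 -2.72  6.54]
False -0.046 [-0.0475 -0.027 ] 0.0779 [-8.26 -3.98  5.21]
False -0.045 [-0.0466 -0.027 ] 0.0779 [-9.49 -3.12  6.28]
False -0.044 [-0.0456 -0.027 ] 0.0779 [-8.11 -3.79  5.76]
False -0.043 [-0.0446 -0.027 ] 0.0779 [-8.13 -3.2   5.51]
False -0.042 [-0.0444 -0.027 ] 0.0779 [-10.34  -3.14   7.81]
False -0.041 [-0.0444 -0.027 ] 0.0779 [-13.38  -2.68   9.51]
False -0.04 [-0.0444 -0.027 ] 0.0778 [-16.04  -3.3   12.45]
[-14.89  -3.23  11.7 ] 14.1583
```

View pics/c4.png

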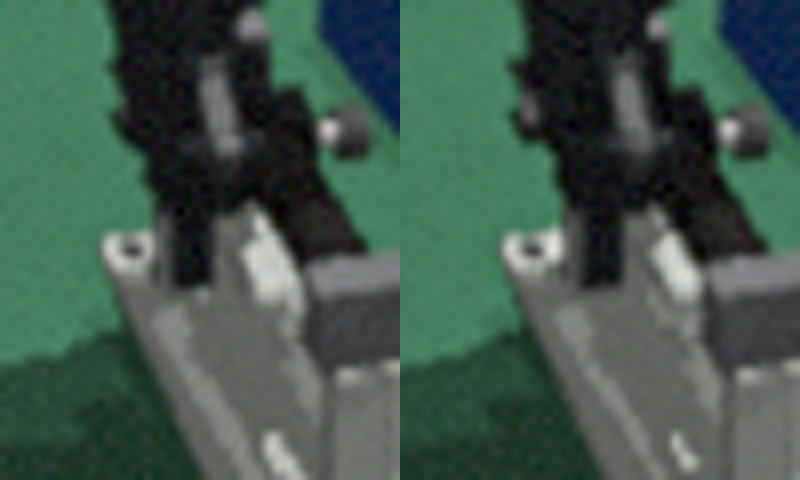

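```bash
python3 - <<'E'
from h import *
x0,y0,S=300,145,14
def crop(n): return cv2.resize(cv2.imread(n)[145:187,300:328],None,fx=S,fy=S,interpolation=2)
def circ(im,s,col):
    psi=np.arcsin((.012-s)/.155)
    c=tf(H,-.035+.155*np.sin(psi),.08-.155*np.cos(psi),.1)
    E=np.array(bot.calibration('side')['extrinsics']);
    u=proj('side',c);d=(E@[*c,1])[2];r=434.7*.009/d
    cv2.circle(im,tuple(np.round((u-[x0,y0]+.5)*S).astype(int)),int(r*S),col,1)
a=crop('pics/side0.png');b=crop('pics/side3.png');b2=b.copy()
circ(b2,0,(0,0,255));circ(b2,.012,(255,0,0))
for x,col in [(-.037,(255,0,0)),(-.028,(0,255,0)),(-.023,(0,255,255)),(-.016,(0,0,255))]:
    cv2.circle(a,tuple(np.round((proj('side',tf(H,x,.03,.1))-[x0,y0]+.5)*S).astype(int)),3,col,-1)
cv2.imwrite('pics/c5.png',cv2.resize(np.hstack([a,b]),(780,585)))
cv2.imwrite('pics/c6.png',b2)
E
```

```text
(no output)
```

View pics/c5.png

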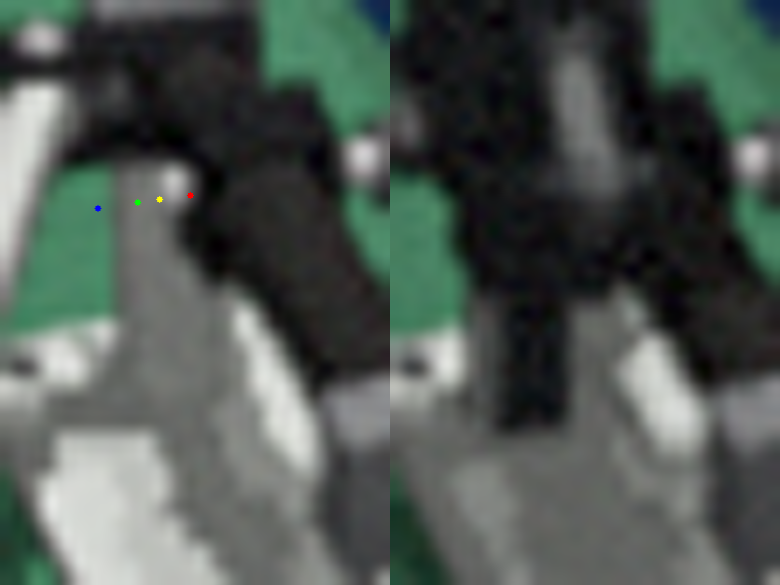

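View pics/c6.png

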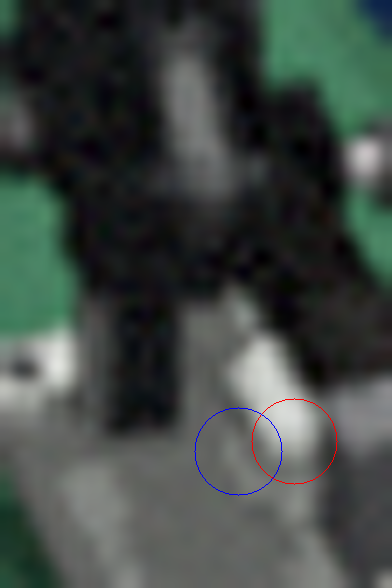

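The stop is hard at TCP handle x = -44.4 mm, against -44 predicted for bar contact, and the ball sits against the bar at (320,175). The pin tip in the first side picture is near x = -22 mm. I'll hold a bit longer, release, and check the pin tip in the top view.

```bash
python3 - <<'E'
from h import *
bot.wait(1.0);print(np.round(bot.read_ft_force(),2))
save(bot.camera('side'),'side4.png')
bot.move_linear(tf(H,-.14,-.026,.079),.06)
bot.move_linear(tf(H,-.14,-.026,.20),.15)
bot.move_pose(tf(B,.03,.0,.20),down(B[2]))
save(bot.camera('top'),'top3.png');save(bot.camera('side'),'side5.png');print(bot.read_clock())
t=cv2.imread('pics/top3.png');s=cv2.imread('pics/side5.png')
cv2.imwrite('pics/c7.png',np.hstack([cv2.resize(t[160:230,220:290],(400,400),interpolation=2),cv2.resize(s[140:190,285:335],(400,400),interpolation=2)]))
for x in (-.037,-.028,-.023,-.016): print(x,(proj('top',tf(H,x,.03,.1))-[220,160]+.5)*400/70,(proj('side',tf(H,x,.03,.1))-[285,140]+.5)*8)
E
```

```text
[-15.29  -3.43  12.15]
19.4083
-0.037 [201.46179184 202.94415788] [175.95161715 159.54526422]
-0.028 [202.5431782  184.23877538] [198.75551576 156.24405195]
-0.023 [203.14357781 173.85330667] [211.39390481 154.41445229]
-0.016 [203.98369295 159.32133592] [229.05124877 151.85828234]
```

View pics/c7.png

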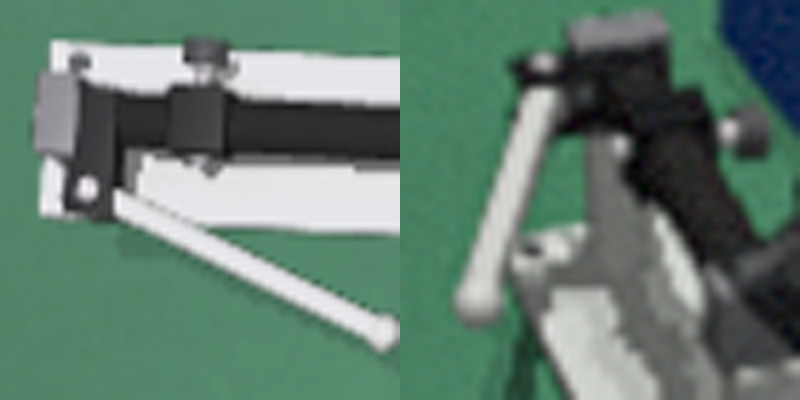

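View pics/top3.png

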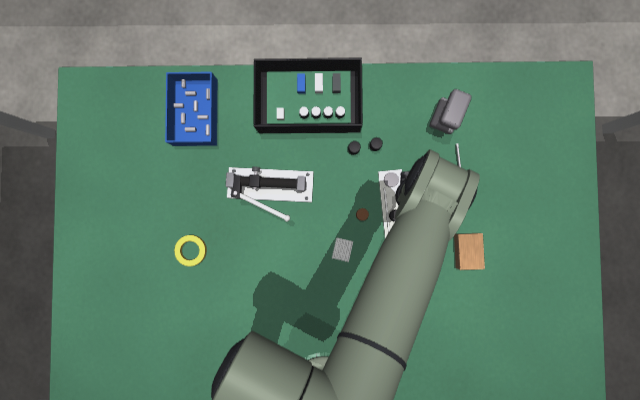

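Top view: the pin tip is at crop (205,173), which puts it at x ≈ -22.5 mm. The lever is back out with its ball at (287,218). So the lever reached the bar and the square pad is the one to use.

```bash
python3 - <<'E'
from h import *
print('marker board',inv(B,ray('top',(205+629/3.3,110+346/3.3),.034)))
y=0.0
bot.move_pose(tf(B,.055,y,.12),down(B[2]+np.pi/2))
bot.move_linear(tf(B,.055,y,.018),.08)
print(np.round(inv(B,bot.read_position()),4),np.round(bot.read_position(),4),np.round(bot.read_ft_force(),2))
save(bot.camera('side'),'side6.png')
r=bot.move_linear(tf(B,-.0315,y,.018),.03,until_force=6)
p=bot.read_position();print(r,np.round(inv(B,p),4),round(p[2],4),np.round(bot.read_ft_force(),2),bot.read_clock())
save(bot.camera('side'),'side7.png')
s=[cv2.resize(cv2.imread(f'pics/side{i}.png')[220:320,280:400],(400,333),interpolation=2) for i in (6,7)]
cv2.imwrite('pics/c8.png',np.hstack(s))
E
```

```text
marker board [-0.00657204  0.00170004]
[ 0.0555 -0.0003] [ 0.5743 -0.2036  0.0186] [ 0.2   0.08 -0.62]
False [-0.0299 -0.0005] 0.0186 [6.23 0.36 1.82] 25.3
```

View pics/c8.png

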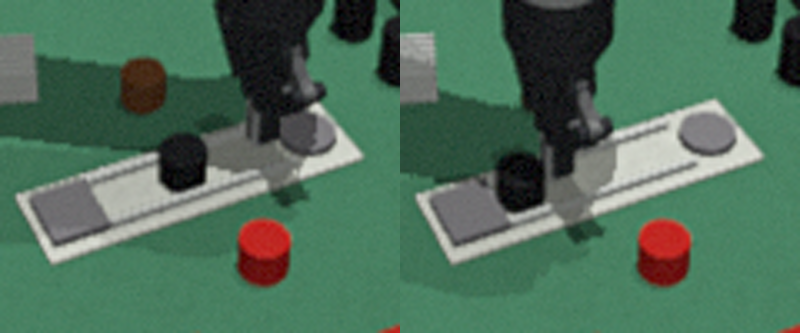

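The marker is against the square pad (side crop (520,180)), with a 6 N push building up. I'll back off, clear away and check.

```bash
python3 - <<'E'
from h import *
bot.wait(.3)
bot.move_linear(tf(B,.02,0,.018),.06)
bot.move_linear(tf(B,.02,0,.2),.15)
bot.move_pose([.2,-.5,.25],down(-1.28))
bot.wait(.3)
save(bot.camera('top'),'top9.png');save(bot.camera('side'),'side9.png');print(bot.read_clock(),np.round(bot.read_ft_force(),2))
for d in bot.search_frame('top','marker'):
    l,t,w,h=d['bbox'];print(np.round(inv(B,ray('top',(l+w/2,t+h/2),.025)),4),round(d['confidence'],2))
t=cv2.imread('pics/top9.png')
cv2.imwrite('pics/c9.png',cv2.resize(t[130:270,215:475],None,fx=3,fy=3,interpolation=2))
E
```

```text
30.25 [-0.31  0.21 -0.94]
[ 0.0103 -0.1021] 0.65
[0.0554 0.3745] 0.5
[-0.0939  0.1606] 0.46
[0.0038 0.0957] 0.41
```

View pics/c9.png

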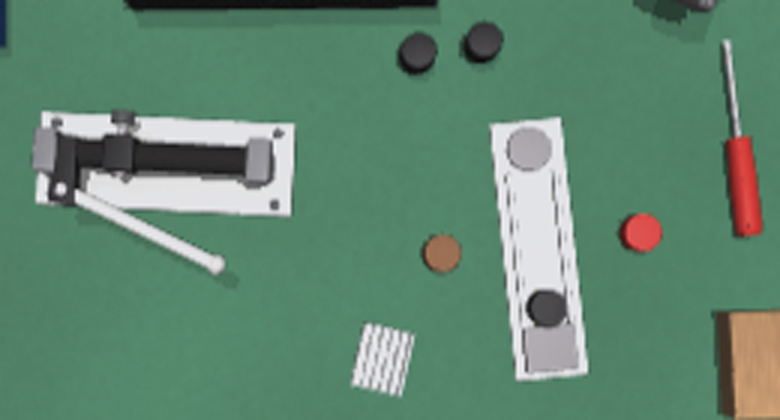

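```bash
python3 - <<'E'
from h import *
print(inv(B,ray('top',(215+547/3,130+307/3),.034)))
bot.close_job()
E
```

```text
[-0.05648404  0.00179568]
the job is handed in; nothing more can be done
```

The lever came up against the bar, so I pushed the black marker up to the square pad and handed the job in at about 30 s on the robot clock.

- **Press:** I pressed the lever with the closed fingers until it stopped hard and held it there for over a second. The x force on the tool was about 15 N, and the fingers stayed on the lever's outer face. My first press stopped at about 8 N, which was only the spring, so I pressed on in 1 mm steps until it stopped.
- **Reading the result:** Three signs agreed that it reached the bar:
  - The finger stopped at x = -44.4 mm of the handle, where I had worked out -44 mm for bar contact.
  - The ball showed against the bar in the side picture, partly in shadow.
  - The pin tip measured about x = -22.5 mm in both cameras, just past the -25 mm from which the lever reaches the bar first.
- **Final checks:** The lever is back out at rest. The marker stands upright at x ≈ -56.5 mm of the board, where touching the pad is -57 mm. The bystanders I checked in the last picture look unmoved, and the arm is clear of everything.
- **Disagreement:** In the last top view the network reported only other objects as the marker, so that position is my own reading from the picture.

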